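Turn the hob up along its touch bar

TASK

Turn the hob up to full by touch: with the gripper closed, set the fingertips gently on the green dot at the low end of its curved touch bar and run them lightly along the bar, over the yellow and blue dots, to the red dot at the high end, staying on the bar all the way. Finish while still holding the fingertips gently down on the red dot, because the hob takes the setting from a resting finger. Grasp nothing, and leave the pan and the other things where they are.

Things in the scene. Friction and masses are not known exactly. Their poses are not given: they have to be found in the camera images.
- hob: portable induction hob, white case with a black glass top, 360 (its own x) by 300 (its own y) by 55 mm high, fixed to the table; origin under its middle; its own -x side, which carries the touch bar, faces the robot. The cooking ring is centred 65 mm to +x of the origin
- bar: white curved touch bar standing 16 mm above the hob's glass: an arc of radius 190 mm about the cooking ring's centre, 24 mm wide, about 245 mm long, flat top 71 mm above the table at rest. It is sprung as a whole: it starts to sink at about 1 N, gives about 1 mm more for each newton, and stops after 8 mm (about 9 N). It does not tilt. Origin: above the hob's origin at the height of the bar's top; axes as the hob's
- dot_green (a point): green domed dot on the bar, the low end of the row (towards the hob's own +y), 1st of four, 60 mm apart along the arc; the dome is 15 mm across and 3 mm high, in the middle of a flat disc of the same colour 21 mm across. This point is the top of the dome (with the bar at rest about 74 mm above the table). It sinks with the bar
- dot_yellow (a point): yellow domed dot on the bar, 2nd; the dome is 15 mm across and 3 mm high, in the middle of a flat disc of the same colour 21 mm across. This point is the top of the dome (with the bar at rest about 74 mm above the table). It sinks with the bar
- dot_blue (a point): blue domed dot on the bar, 3rd; the dome is 15 mm across and 3 mm high, in the middle of a flat disc of the same colour 21 mm across. This point is the top of the dome (with the bar at rest about 74 mm above the table). It sinks with the bar
- dot_red (a point): red domed dot on the bar, 4th, the high end (towards the hob's own -y); the dome is 15 mm across and 3 mm high, in the middle of a flat disc of the same colour 21 mm across. This point is the top of the dome (with the bar at rest about 74 mm above the table). It sinks with the bar
- mid1 (a point): point on the middle line of the bar's flat top, half-way along the arc between the green and the yellow dot
- mid2 (a point): point on the middle line of the bar's flat top, half-way along the arc between the yellow and the blue dot
- mid3 (a point): point on the middle line of the bar's flat top, half-way along the arc between the blue and the red dot
- pan: steel saucepan on the hob's ring, 150 mm across, 75 mm high, with a black handle that reaches 190 mm from its middle; origin under its middle
- cup: small steel measuring cup, 72 mm across, 55 mm high; origin under its middle
- shaker: turned wooden pepper shaker, 46 mm across, 85 mm high; origin under its middle
- timer: orange kitchen timer, a drum 60 mm across, 45 mm high; origin under its middle
- bowl: white bowl, 110 mm across, 50 mm high; origin under its middle
- juice: jar of orange juice, 68 mm across, 150 mm high; origin under its middle

How it is judged:
By the outcome, as a careful person would: the job done as asked, in the order asked, and still so for the second after the job is handed in, while the arm keeps its last pose, push and grip.
It also fails if it takes over 38 s, if anything falls off the work surface, if the arm or the gripper's body presses on something with over 40 N, if the wrist force passes 120 N, or if a joint passes its speed limit or range.

ROBOT

A 6-joint arm with a two-finger parallel gripper is mounted at the origin on the work surface. World frame = base frame: x ahead of the robot, y to its left, z up, the work surface at z = 0. Lengths are in m, angles in rad, forces in N, time in s.
With the tool pointing down it reaches from about 0.35 to 0.925 m from the base axis. Payload 6.4 kg.
Tool frame: the origin (TCP) lies at the very end of the fingers, on their centre line; the grasp point (between the pads) lies 19 mm behind it; z points along the fingers, y is the line along which they close (so a half turn about z gives the same grasp; the last joint's range is limited). The gripper opens to 94 mm and grips with 3 to 60 N. Pads are 16 mm wide; open, the fingers measure 119 mm over their backs; the gripper's body (75 mm by 177 mm) begins 78 mm behind the grasp point.
Start: joints at [-1.43, 0.245, 1.558, -0, 1.339, -0.174], TCP at [0.201, -0.618, 0.173] pointing down, gripper open.
Joint ranges: [-3.13, 3.13], [-1.02, 2.26], [0.13, 2.54], [-0.95, 4.09], [0.21, 2.88], [-2.74, 2.74]. Speed limits (rad/s): [2.57, 2.57, 3.14, 3.14, 3.14, 3.14].

INTERFACE

Orientations are given as a unit quaternion [w, x, y, z].
In Python, from bench import manip, cams, models gives the robot as it stands. The module is installed in compiled form; this text tells all that it offers.
- The arm moves only by the tool step_arm, never from a script. Its argument "motion" is a list of rows, each a list of 5 numbers: the shift along the world's x, y, z in units of 20 mm (1.0 is 20 mm), then the turn about the world's z in units of 2 rad (1.0 is 2 rad), then the finger opening in mm, from 0 to 94. A call has 1 to 10 rows; each row shifts and turns the commanded pose from where the row before left it; what a row does not reach is not made up. A row lasts 1/8 s, in which the tool goes at most 62.5 mm and 10.7 degrees, less where a joint would pass 70% of its speed; a pose out of reach is approached as far as the arm can. A call with a number of a shift or a turn outside -1 to 1 is refused whole. A call with a gripper value outside its range is refused whole. The fingers move at their own pace and stop on an object; "squeeze" is the grip in N (left out, the last holds). Time passes only in rows, so rows that do not move let the fingers close. It gives the time, the measured TCP pose, the force, the opening and the grip force at its end, in the units of the state.
- manip.sense(): the state, without advancing time (a new reading comes with each control period).
- cams.snapshot(name): name is "scene" or "top" or "wrist"; returns a dict with "color" (420x560x3 uint8, red, green, blue), "fx", "fy", "cx", "cy" (pixels), "camera_from_world" (4x4, takes a point from world to camera coordinates). Camera axes: x right, y down, z forward; pixel columns grow to the right and rows downward; lengths in m; the calibration is good to about 2 mm. A picture is of the moment at which its call begins. There is no depth.
- manip.sign_off(): hands the job in; it is judged then, once.
Trained networks look in the newest picture that a camera, given by its name, has taken for a name from the list of things; names that differ only in an ending like _2 or _b are one class to them, and where a whole thing is asked for, a point or a joint stands for the part that bears it (a point fixed in the world has none). Each returns a list of dicts, best first, with "score" (0 to 1); they miss things now and then, are a little off and sometimes report something else, mostly with a low value. They report only what shows in the picture. A call takes as long as a camera call.
- models.boxes_of(camera, target): "xy" ([column, row] in pixels, amid what is visible of it).
- models.mark_of(camera, target): "xy" ([column, row] in pixels: a listed point, or the origin of a listed thing).
The state is a dict: "clock": time; "joint_positions": joint angles; "qvel": joint speeds; "joint_torque": joint torques, N m; "eef_pos": TCP position; "orientation": TCP orientation; "ft_force": force on the tool from outside, world axes, zero at the start; "wrist_torque": the same for the moment, N m; "grip_width": opening from 0.0 (shut) to 1.0 (fully open); "grip_force": force on a finger pad.
Only numpy, scipy, OpenCV 4.12 (cv2) and the standard library are available. Lean on these libraries where they do the work, as an engineer would, in place of code of your own. Each camera call takes 0.05 s, during which the arm holds its last target. There are 200 camera calls.

## Working session

There is one attempt and no reset: what is moved stays moved. The work goes in short steps, Python scripts to look and compute and a tool call to move; the robot and the scene stay as the last step left them, time stands still between calls to the robot, and variables do not carry over. Pictures are saved under pics/ and viewed, at most 10 in all, crops included, and the job is handed in when it is done.

Besides the shell and the picture viewer there is one more tool, called after "Call:" by a JSON object that holds its "op" and its "data", one argument or row to a line. step_arm: Moves the arm, as the interface text tells. Shifts and turns lie within -1 to 1; 1 stands for 20 mm of shift or 2 rad of turn. Its arguments: {"type":"object","properties":{"motion":{"type":"array","items":{"type":"array","items":{"type":"number"}}},"squeeze":{"type":"number"}},"required":["motion"]}

```bash
mkdir -p pics
cat > h.py <<'E'
import numpy as np, cv2
from bench import manip, cams, models
D=['dot_green','dot_yellow','dot_blue','dot_red']
def snap(n,f=None):
    s=cams.snapshot(n)
    if f: cv2.imwrite('pics/'+f,cv2.cvtColor(s['color'],cv2.COLOR_RGB2BGR))
    return s
def ray(s,xy,z):
    M=np.array(s['camera_from_world']);R,t=M[:3,:3],M[:3,3]
    c=-R.T@t;d=R.T@np.array([(xy[0]-s['cx'])/s['fx'],(xy[1]-s['cy'])/s['fy'],1])
    return c+d*(z-c[2])/d[2]
E
python3 - <<'E'
from h import *
for n in ('top','scene'):
    s=snap(n,n+'1.png')
    for d in D+['pan','juice','shaker','cup','timer','bowl']:
        for r in models.mark_of(n,d)[:2]: print(n,d,np.round(r['xy']),round(r['score'],2),ray(s,r['xy'],.074 if 'dot' in d else (.055 if d=='pan' else 0)).round(4))
print(manip.sense())
E
```

```text
top dot_green [270. 281.] 0.65 [0.43   0.0835 0.074 ]
top dot_green [211. 291.] 0.61 [0.4125 0.1982 0.074 ]
top dot_yellow [298. 279.] 0.95 [0.4325 0.0304 0.074 ]
top dot_blue [329. 275.] 0.78 [ 0.4388 -0.0306  0.074 ]
top dot_blue [302. 221.] 0.71 [0.546  0.0191 0.074 ]
top dot_red [355. 260.] 0.76 [ 0.4678 -0.0814  0.074 ]
top pan [295. 186.] 0.68 [0.6218 0.0313 0.055 ]
top juice [162. 263.] 0.98 [0.4693 0.3175 0.    ]
top shaker [423. 254.] 0.89 [ 0.4806 -0.239   0.    ]
top shaker [316. 281.] 0.75 [ 0.428 -0.009  0.   ]
top timer [189. 223.] 0.95 [0.5538 0.2609 0.    ]
top bowl [404. 194.] 0.86 [ 0.612  -0.2051  0.    ]
scene dot_green [307. 184.] 0.91 [0.4316 0.0783 0.074 ]
scene dot_green [345. 261.] 0.21 [0.6212 0.2793 0.074 ]
scene dot_yellow [290. 176.] 0.97 [0.4261 0.0248 0.074 ]
scene dot_blue [269. 172.] 0.7 [ 0.4426 -0.0347  0.074 ]
scene dot_red [248. 169.] 0.84 [ 0.459  -0.0923  0.074 ]
scene pan [251. 224.] 0.6 [0.6183 0.03   0.055 ]
scene juice [381. 243.] 0.83 [ 0.458   0.3067 -0.    ]
scene shaker [208. 175.] 0.61 [ 0.4686 -0.2408  0.    ]
scene cup [357. 219.] 0.8
[... 170 characters left out ...]
([-1.43010607e+00,  2.45128301e-01,  1.55776737e+00, -2.97228436e-05,
        1.33870955e+00, -1.74092165e-01]), 'qvel': array([ 3.04903721e-04,  2.53533666e-04,  4.81274789e-05,  1.54910384e-03,
        5.54116245e-04, -9.74201013e-04]), 'joint_torque': array([-2.18974164e-03, -4.15837204e+01, -3.14881825e+01,  6.83891354e-02,
        2.89132283e-02,  1.09007698e-05]), 'eef_pos': array([ 0.20125072, -0.61808035,  0.1727547 ]), 'orientation': array([-6.52111312e-06,  9.87639015e-01,  1.56745575e-01, -1.43560422e-05]), 'ft_force': array([ 0.29089227, -0.16610675, -0.18774019]), 'wrist_torque': array([-0.0094506 , -0.01144783,  0.0255056 ]), 'grip_force': 0.0, 'grip_width': 0.9995225366827489}
```

View pics/top1.png

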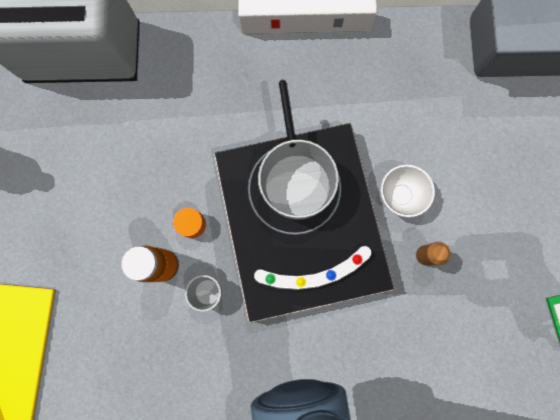

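View pics/scene1.png

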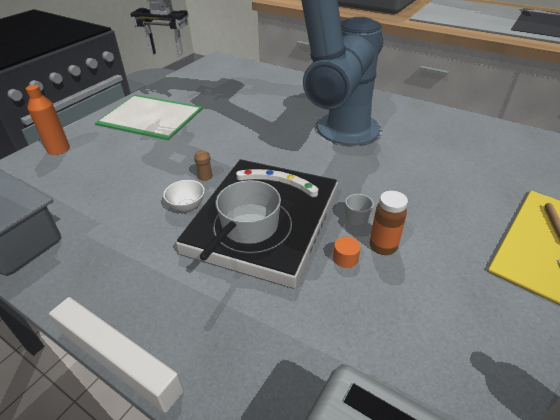

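The top picture shows green (270,279), yellow (301,282), blue (331,275) and red (357,259) on a clear bar. The pan is behind it and the cup and juice are beyond the green end. I'll refine by colour centroids and fit the known arc.

```bash
cat >> h.py <<'E'
from scipy.optimize import least_squares
H={'dot_green':(50,75),'dot_yellow':(24,34),'dot_blue':(100,125),'dot_red':(174,186)}
def dots(p):  # p = ring centre x,y, yaw
    a=np.array([-90,-30,30,90])/190
    a=p[2]+np.pi+a   # green toward +y
    return np.c_[p[0]+.19*np.cos(a),p[1]+.19*np.sin(a),np.full(4,.0725)]
def proj(s,P):
    M=np.array(s['camera_from_world']);q=P@M[:3,:3].T+M[:3,3]
    return np.c_[s['fx']*q[:,0]/q[:,2]+s['cx'],s['fy']*q[:,1]/q[:,2]+s['cy']]
def cents(s,guess,r=9):
    hsv=cv2.cvtColor(s['color'],cv2.COLOR_RGB2HSV).astype(int);h=hsv[...,0]
    out=[]
    for d,g in zip(D,guess):
        lo,hi=H[d];m=((h>=lo)&(h<=hi)) if hi<180 else ((h>=lo)|(h<=hi-180))
        m&=(hsv[...,1]>110)&(hsv[...,2]>60)
        yy,xx=np.nonzero(m);k=np.hypot(xx-g[0],yy-g[1])<r
        out.append([xx[k].mean(),yy[k].mean(),k.sum()] if k.sum()>5 else [np.nan]*3)
    return np.array(out)
def fit(views,p0):
    f=lambda p:np.concatenate([np.nan_to_num((proj(s,dots(p))-c[:,:2])*w).ravel() for s,c,w in views])
    return least_squares(f,p0,loss='soft_l1')
E
python3 - <<'E'
from h import *
t=snap('top');s=snap('scene')
ct=cents(t,[(270,279),(301,282),(331,275),(357,259)]);cs=cents(s,[(308,185),(291,177),(270,172),(248,172)])
print(ct.round(1),cs.round(1))
for v in ([(t,ct,1)],[(s,cs,1)],[(t,ct,1),(s,cs,1)]):
    r=fit(v,[.61,.02,.15]);print(r.x.round(4),r.fun.round(1));print(dots(r.x).round(4)[:,:2].tolist())
E
```

```text
[[270.  278.6  71. ]
 [300.7 281.6  82. ]
 [330.7 274.7  77. ]
 [356.9 259.2  78. ]] [[307.8 185.2  21. ]
 [290.  176.5  24. ]
 [269.4 172.   25. ]
 [247.5 171.6  22. ]]
[0.6173 0.0338 0.2068] [-0.1 -0.  -0.   0.   0.1  0.2  0.1 -0.2]
[[0.4341, 0.0839], [0.4276, 0.0245], [0.4398, -0.034], [0.4697, -0.0857]]
[0.6174 0.0317 0.2001] [ 0.1 -0.1 -0.1  0.1 -0.   0.   0.1 -0.1]
[[0.4345, 0.0831], [0.4276, 0.0237], [0.4395, -0.0348], [0.469, -0.0868]]
[0.6174 0.0334 0.2057] [ 0.  -0.1  0.1 -0.   0.2  0.2  0.2 -0.1  0.3 -0.1  0.   0.2  0.1  0.2
  0.2  0.2]
[[0.4342, 0.0837], [0.4276, 0.0243], [0.4398, -0.0342], [0.4696, -0.086]]
```

Call:
{"op": "step_arm", "data": {
  "motion": [
    [0.35, 1, 0.1, -0.01, 0],
    [0.35, 1, 0.1, -0.01, 0],
    [0.35, 1, 0, -0.01, 0],
    [0.35, 1, 0, -0.01, 0],
    [0.35, 1, 0, -0.01, 0],
    [0.35, 1, 0, -0.01, 0],
    [0.35, 1, 0, -0.01, 0],
    [0.35, 1, 0, -0.01, 0],
    [0.35, 1, 0, -0.01, 0],
    [0.35, 1, 0, -0.01, 0]
  ],
  "squeeze": 10
}}

```text
clock: 2.45
eef_pos: [0.2715, -0.4174, 0.1769]
orientation: [0.0, 0.998, 0.057, 0.0]
ft_force: [0.6, 0.3, 0.0]
grip_width: 0.009
grip_force: 0.0
```

Call:
{"op": "step_arm", "data": {
  "motion": [
    [0.35, 1, 0, -0.01, 0],
    [0.35, 1, 0, -0.01, 0],
    [0.35, 1, 0, -0.01, 0],
    [0.35, 1, 0, -0.01, 0],
    [0.35, 1, 0, -0.01, 0],
    [0.35, 1, 0, -0.01, 0],
    [0.35, 1, 0, -0.01, 0],
    [0.35, 1, 0, -0.01, 0],
    [0.35, 1, 0, -0.01, 0],
    [0.35, 1, 0, -0.01, 0]
  ]
}}

```text
clock: 3.7
eef_pos: [0.3415, -0.2174, 0.1769]
orientation: [0.0, 0.999, -0.043, 0.0]
ft_force: [0.6, -0.8, 0.2]
grip_width: 0.006
grip_force: 0.0
```

Call:
{"op": "step_arm", "data": {
  "motion": [
    [0.35, 1, 0, -0.01, 0],
    [0.35, 1, 0, -0.01, 0],
    [0.35, 1, 0, -0.01, 0],
    [0.35, 1, 0, -0.01, 0],
    [0.35, 1, 0, -0.01, 0],
    [0.35, 1, 0, -0.01, 0],
    [0.35, 1, 0, -0.01, 0],
    [0.35, 1, 0, -0.01, 0],
    [0.35, 1, 0, -0.01, 0],
    [0.35, 1, 0, 0, 0]
  ]
}}

```text
clock: 4.95
eef_pos: [0.4115, -0.0174, 0.1769]
orientation: [0.0, 0.991, -0.132, 0.0]
ft_force: [-0.1, -0.7, 0.7]
grip_width: 0.005
grip_force: 0.0
```

Call:
{"op": "step_arm", "data": {
  "motion": [
    [0.2, 1, 0, 0, 0],
    [0.2, 1, 0, 0, 0],
    [0.2, 1, -0.5, 0, 0],
    [0.2, 1, -0.8, 0, 0],
    [0.2, 1, -0.8, 0, 0],
    [0.135, 0.055, -0.8, 0, 0],
    [0, 0, -0.6, 0, 0],
    [0, 0, -0.3, 0, 0],
    [0, 0, 0, 0, 0]
  ]
}}

```text
clock: 6.08
eef_pos: [0.4338, 0.0826, 0.1005]
orientation: [0.0, 0.991, -0.133, -0.0]
ft_force: [-1.1, -0.3, 1.6]
grip_width: 0.006
grip_force: 0.0
```

Run:
```python
from h import *
print(manip.sense()['eef_pos'].round(4),manip.sense()['ft_force'].round(2))
w=snap('wrist','w1.png');s=snap('scene','s2.png');P=dots([.6174,.0334,.2057])
print(proj(w,P).round(1));print(proj(w,np.array([[.4342,.0837,.0955]])).round(1))
for d in D: print(d,[(np.round(r['xy'],1),round(r['score'],2)) for r in models.mark_of('wrist',d)[:1]])
c=s['color'][120:260,200:400];cv2.imwrite('pics/s2c.png',cv2.resize(c[...,::-1],None,fx=4,fy=4,interpolation=cv2.INTER_CUBIC))
```

```text
[0.4338 0.0826 0.1005] [-1.08 -0.25  1.63]
[[276.7 222.9]
 [347.8 212.2]
 [415.6 179.6]
 [476.  125.2]]
[[276.6 231. ]]
dot_green []
dot_yellow [(array([347.3, 210.7]), 0.63)]
dot_blue [(array([414. , 178.3]), 0.64)]
dot_red [(array([471.7, 127.9]), 0.6)]
```

View pics/w1.png

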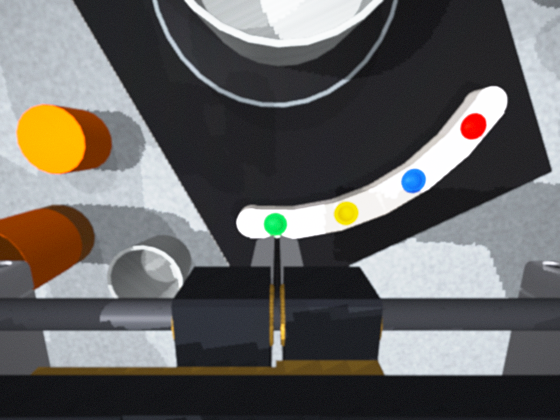

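View pics/s2c.png

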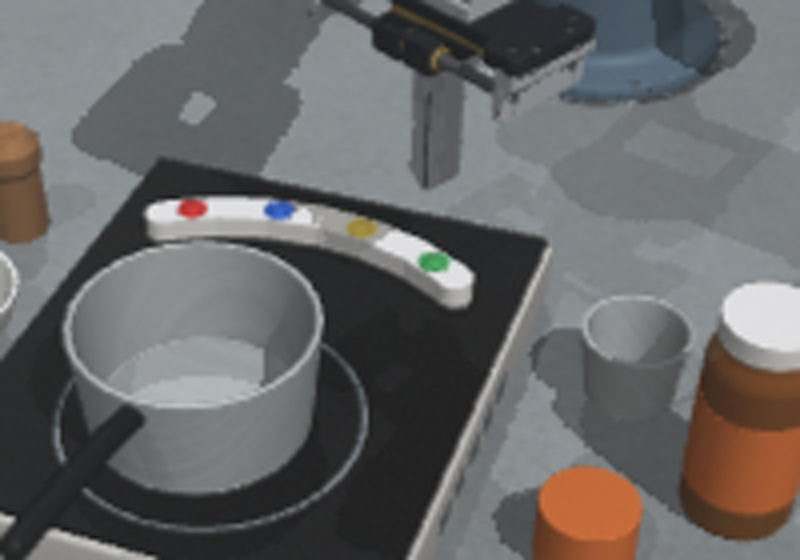

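The wrist view shows green (275,224), yellow (346,213), blue (414,181) and red (473,127), close to my projections, with the closed tips just short of green. I'll refine the fit using the wrist view.

Run:
```python
from h import *
f=[]
for i in range(3):
    w=snap('wrist');f.append(manip.sense()['ft_force'])
print(np.array(f).round(2), manip.sense()['eef_pos'].round(4),manip.sense()['clock'])
cw=cents(w,[(275,224),(346,213),(414,181),(473,127)],15);print(cw.round(1))
t=snap('top');ct=np.array([[270,278.6],[300.7,281.6],[330.7,274.7],[356.9,259.2]])
for v in ([(w,cw,1)],[(w,cw,.5),(t,ct,1)]):
    r=fit(v,[.617,.033,.205]);print(r.x.round(4),r.fun.round(1));print(dots(r.x).round(4)[:,:2].tolist())
```

```text
[[ 0.47  0.03  0.58]
 [ 0.41 -0.2  -0.19]
 [ 1.19  0.34  0.05]] [0.4341 0.083  0.101 ] 6.525
[[275.6 224.  402. ]
 [346.4 213.1 444. ]
 [413.5 180.8 454. ]
 [473.2 126.5 525. ]]
[0.6171 0.0358 0.2087] [-0.3  0.1 -0.2  0.2  0.1 -0.1  0.4 -0.2]
[[0.4338, 0.0856], [0.4274, 0.0262], [0.4398, -0.0323], [0.4697, -0.084]]
[0.6172 0.0349 0.207 ] [ 0.2 -0.1  0.3 -0.   0.5 -0.1  0.7 -0.1 -0.6  0.1 -0.6  0.1 -0.5  0.2
 -0.5 -0.1]
[[0.4339, 0.0849], [0.4274, 0.0255], [0.4397, -0.0329], [0.4696, -0.0847]]
```

Call:
{"op": "step_arm", "data": {
  "motion": [
    [0, 0.06, -0.5, 0, 0],
    [0, 0, -0.4, 0, 0],
    [0, 0, -0.2, 0, 0],
    [0, 0, -0.1, 0, 0],
    [0, 0, -0.05, 0, 0],
    [0, 0, -0.05, 0, 0],
    [0, 0, -0.05, 0, 0],
    [0, 0, 0, 0, 0]
  ]
}}

```text
clock: 7.58
eef_pos: [0.434, 0.0842, 0.0738]
orientation: [0.0, 0.991, -0.132, 0.0]
ft_force: [1.2, 0.5, -0.5]
grip_width: 0.003
grip_force: 0.0
```

```bash
cat > f.py <<'E'
from h import *
f=[];p=[]
for i in range(4):
    cams.snapshot('wrist');m=manip.sense();f.append(m['ft_force']);p.append(m['eef_pos'])
print(np.mean(f,0).round(2),np.array(f)[:,2].round(1),np.mean(p,0).round(4),m['clock'])
E
python3 f.py
```

```text
[-0.25  0.06  0.04] [-0.5  0.5  0.1  0.2] [0.434  0.0842 0.0738] 7.775
```

Call:
{"op": "step_arm", "data": {
  "motion": [
    [0, 0, -0.05, 0, 0],
    [0, 0, -0.05, 0, 0],
    [0, 0, 0, 0, 0]
  ]
}}

```text
clock: 8.15
eef_pos: [0.4338, 0.0842, 0.0716]
orientation: [0.0, 0.991, -0.132, -0.0]
ft_force: [0.5, 0.4, 0.1]
grip_width: 0.009
grip_force: 0.0
```

```bash
python3 f.py
```

```text
[-0.26 -0.03 -0.07] [-0.  -0.8  0.4  0.2] [0.434  0.0842 0.0717] 8.35
```

Call:
{"op": "step_arm", "data": {
  "motion": [
    [0, 0, -0.05, 0, 0],
    [0, 0, 0, 0, 0]
  ]
}}

```text
clock: 8.6
eef_pos: [0.4339, 0.0842, 0.0707]
orientation: [-0.0, 0.991, -0.132, -0.0]
ft_force: [-0.1, -0.3, -0.3]
grip_width: 0.008
grip_force: 0.0
```

```bash
python3 f.py
```

```text
[-0.23  0.06 -0.15] [ 0.1 -0.4 -0.6  0.4] [0.4339 0.0842 0.0707] 8.8
```

Run:
```python
from h import *
w=snap('wrist');s=snap('scene')
a=cv2.resize(w['color'][150:300,190:390,::-1],(800,600),interpolation=cv2.INTER_CUBIC)
b=cv2.resize(s['color'][130:220,230:350,::-1],(800,600),interpolation=cv2.INTER_CUBIC)
cv2.imwrite('pics/c3.png',cv2.resize(np.hstack([a,b]),(800,300),interpolation=cv2.INTER_AREA))
print(proj(w,np.array([[.434,.0842,.0707],[.434,.0845,.074]])).round(1),proj(s,np.array([[.434,.0842,.0707]])).round(1))
```

```text
[[278.3 233.1]
 [277.9 234.5]] [[308.3 185.7]]
```

View pics/c3.png

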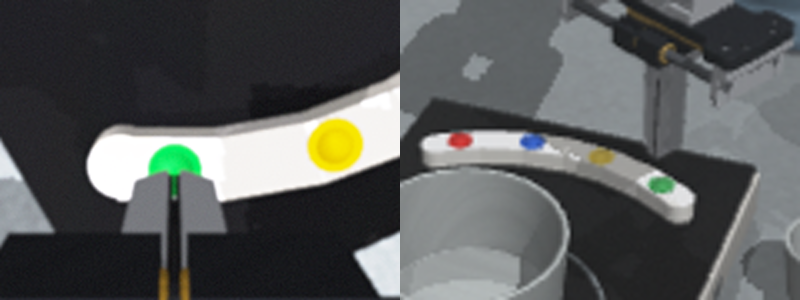

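Run:
```python
from h import *
w=snap('wrist');s=snap('scene')
for P in ([.434,.0842,.0707],[.434,.0842,.085],[.434,.0842,.1],[.42,.0842,.0707],[.41,.0842,.0707]):
    print(P,proj(w,np.array([P])).round(1),proj(s,np.array([P])).round(1))
m=manip.sense();print(m['joint_positions'].round(3),m['eef_pos'],m['orientation'].round(3))
a=cv2.resize(w['color'][190:290,210:345,::-1],(800,600),interpolation=cv2.INTER_CUBIC)
b=cv2.resize(s['color'][150:200,280:340,::-1],(800,600),interpolation=cv2.INTER_CUBIC)
cv2.imwrite('pics/c4.png',cv2.resize(np.hstack([a,b]),(800,300),interpolation=cv2.INTER_AREA))
```

```text
[0.434, 0.0842, 0.0707] [[278.3 233.1]] [[308.3 185.7]]
[0.434, 0.0842, 0.085] [[278.4 239.3]] [[308.5 181.4]]
[0.434, 0.0842, 0.1] [[278.4 246.7]] [[308.7 176.7]]
[0.42, 0.0842, 0.0707] [[283.1 250.1]] [[310.9 182.9]]
[0.41, 0.0842, 0.0707] [[286.5 262. ]] [[312.7 180.9]]
[-0.066 -0.135  2.154  0.     1.123  1.77 ] [0.43397264 0.08422632 0.07077552] [-0.     0.991 -0.132  0.   ]
```

View pics/c4.png

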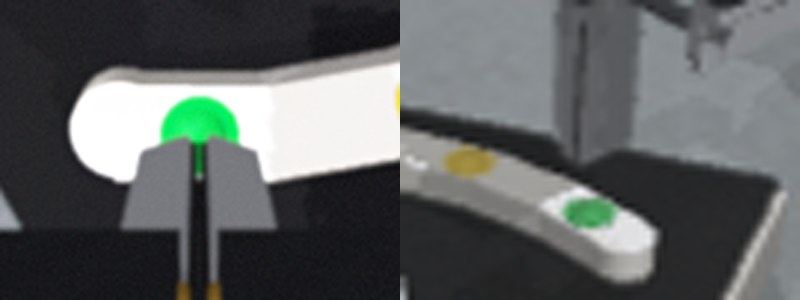

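The fingertip is at about (308,177.5) in scene and its front edge at (277.5,236.7) in wrist. It appears well above the reported TCP, which would explain the zero force. I'll triangulate the tip.

Run:
```python
from h import *
w=snap('wrist');s=snap('scene')
r=least_squares(lambda P:np.r_[proj(w,P[None])[0]-[277.5,236.7],proj(s,P[None])[0]-[307.7,177.5]],[.434,.084,.08])
print(r.x.round(4),r.fun.round(1))
M=np.array(w['camera_from_world']);print((-M[:3,:3].T@M[:3,3]).round(4),M[:3,:3].round(3))
```

```text
[0.4409 0.083  0.1008] [-0.1  0.2 -0.7  0.2]
[0.4993 0.0674 0.2833] [[-0.262 -0.965 -0.002]
 [-0.939  0.254  0.233]
 [-0.225  0.063 -0.972]]
```

Call:
{"op": "step_arm", "data": {
  "motion": [
    [0, 0, -0.4, 0, 0],
    [0, 0, -0.4, 0, 0],
    [0, 0, -0.15, 0, 0],
    [0, 0, -0.05, 0, 0],
    [0, 0, 0, 0, 0]
  ]
}}

```text
clock: 9.72
eef_pos: [0.434, 0.0842, 0.0508]
orientation: [-0.0, 0.991, -0.132, 0.0]
ft_force: [0.3, 1.0, 0.7]
grip_width: 0.004
grip_force: 0.0
```

```bash
python3 f.py
```

```text
[-0.2  -0.75 -0.59] [ 0.   0.  -1.6 -0.8] [0.4342 0.0842 0.051 ] 9.925
```

Call:
{"op": "step_arm", "data": {
  "motion": [
    [0, 0, -0.1, 0, 0],
    [0, 0, -0.05, 0, 0],
    [0, 0, -0.05, 0, 0],
    [0, 0, -0.05, 0, 0],
    [0, 0, 0, 0, 0]
  ]
}}

```text
clock: 10.55
eef_pos: [0.4339, 0.0842, 0.0457]
orientation: [0.0, 0.991, -0.132, -0.0]
ft_force: [-0.1, 0.6, -0.0]
grip_width: 0.009
grip_force: 0.0
```

```bash
python3 f.py
```

```text
[-0.08 -0.2  -0.17] [ 0.1  0.  -0.8 -0. ] [0.434  0.0842 0.0458] 10.75
```

Call:
{"op": "step_arm", "data": {
  "motion": [
    [0, 0, -0.05, 0, 0],
    [0, 0, -0.05, 0, 0],
    [0, 0, 0, 0, 0]
  ]
}}

```text
clock: 11.12
eef_pos: [0.4338, 0.0842, 0.0436]
orientation: [0.0, 0.991, -0.132, -0.0]
ft_force: [0.2, 0.7, -0.6]
grip_width: 0.009
grip_force: 0.0
```

```bash
python3 f.py
```

```text
[ 0.51 -0.11  0.14] [ 0.4  0.   0.2 -0.1] [0.4339 0.0842 0.0437] 11.325
```

Call:
{"op": "step_arm", "data": {
  "motion": [
    [0, 0, -0.05, 0, 0],
    [0, 0, -0.05, 0, 0],
    [0, 0, 0, 0, 0]
  ]
}}

```text
clock: 11.7
eef_pos: [0.4339, 0.0842, 0.0416]
orientation: [0.0, 0.991, -0.132, -0.0]
ft_force: [-0.7, 0.1, 0.4]
grip_width: 0.002
grip_force: 0.0
```

```bash
python3 f.py
python3 - <<'E'
from h import *
w=snap('wrist');s=snap('scene')
a=cv2.resize(w['color'][190:290,210:345,::-1],(800,600),interpolation=cv2.INTER_CUBIC)
b=cv2.resize(s['color'][150:200,280:340,::-1],(800,600),interpolation=cv2.INTER_CUBIC)
cv2.imwrite('pics/c5.png',cv2.resize(np.hstack([a,b]),(800,300),interpolation=cv2.INTER_AREA))
E
```

```text
[ 0.06 -0.09  0.07] [-0.2 -0.2  0.1  0.5] [0.434  0.0842 0.0417] 11.9
```

View pics/c5.png

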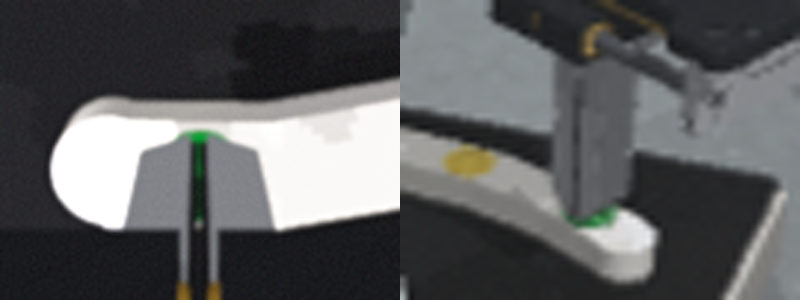

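The fingers are now visually at the green dot in both views, with the seam over its centre, and still no force. I'll go on down gently.

Call:
{"op": "step_arm", "data": {
  "motion": [
    [0, 0, -0.05, 0, 0],
    [0, 0, -0.05, 0, 0],
    [0, 0, 0, 0, 0]
  ]
}}

```text
clock: 12.38
eef_pos: [0.4341, 0.0842, 0.0399]
orientation: [-0.0, 0.991, -0.132, 0.0]
ft_force: [-1.2, -0.0, 2.5]
grip_width: 0.004
grip_force: 1.3
```

```bash
python3 f.py
```

```text
[-0.67  0.25  2.72] [3.1 3.1 1.8 2.8] [0.4341 0.0842 0.0399] 12.575
```

Call:
{"op": "step_arm", "data": {
  "motion": [
    [-0.075, -0.29, -0.04, 0.016, 0],
    [-0.066, -0.293, -0.035, 0.016, 0],
    [-0.056, -0.295, -0.03, 0.016, 0],
    [-0.047, -0.296, -0.02, 0.016, 0],
    [-0.038, -0.298, 0, 0.016, 0]
  ]
}}

```text
clock: 13.2
eef_pos: [0.4286, 0.055, 0.0374]
orientation: [-0.0, 0.999, -0.052, 0.0]
ft_force: [0.0, 1.0, 2.1]
grip_width: 0.006
grip_force: 1.2
```

```bash
python3 f.py
```

```text
[-0.06 -1.01  1.98] [2.4 2.3 1.7 1.6] [0.4286 0.0545 0.0374] 13.4
```

Holding 2 N at mid1, as planned. Carrying on to yellow, then mid2.

Call:
{"op": "step_arm", "data": {
  "motion": [
    [-0.028, -0.299, 0, 0.016, 0],
    [-0.019, -0.299, 0.02, 0.016, 0],
    [-0.009, -0.3, 0.03, 0.016, 0],
    [0, -0.3, 0.035, 0.016, 0],
    [0.01, -0.3, 0.015, 0.016, 0]
  ]
}}

```text
clock: 14.02
eef_pos: [0.4274, 0.0256, 0.0393]
orientation: [-0.001, 1.0, 0.028, -0.0]
ft_force: [-0.2, 1.8, 3.7]
grip_width: 0.005
grip_force: 1.6
```

```bash
python3 f.py
```

```text
[-0.62  0.3   3.15] [3.1 3.4 3.1 3.1] [0.4275 0.0248 0.0394] 14.225
```

Right on yellow at 3.2 N.

Call:
{"op": "step_arm", "data": {
  "motion": [
    [0.019, -0.299, -0.015, 0.016, 0],
    [0.029, -0.299, -0.035, 0.016, 0],
    [0.038, -0.298, -0.03, 0.016, 0],
    [0.047, -0.296, -0.02, 0.016, 0],
    [0.057, -0.295, 0, 0.016, 0],
    [0.066, -0.293, 0, 0.016, 0],
    [0.075, -0.29, 0.02, 0.016, 0],
    [0.084, -0.288, 0.03, 0.016, 0],
    [0.093, -0.285, 0.035, 0.016, 0],
    [0.102, -0.282, 0.015, 0.016, 0]
  ]
}}

```text
clock: 15.48
eef_pos: [0.4389, -0.0326, 0.0388]
orientation: [-0.001, 0.982, 0.187, -0.001]
ft_force: [-1.1, 2.5, 3.3]
grip_width: 0.004
grip_force: 1.8
```

```bash
python3 f.py
python3 - <<'E'
from h import *
s=snap('scene');w=snap('wrist')
a=cv2.resize(w['color'][150:300,190:390,::-1],(800,600),interpolation=cv2.INTER_CUBIC)
b=cv2.resize(s['color'][145:205,240:320,::-1],(800,600),interpolation=cv2.INTER_CUBIC)
cv2.imwrite('pics/c6.png',cv2.resize(np.hstack([a,b]),(800,300),interpolation=cv2.INTER_AREA))
E
```

```text
[-1.3   1.04  3.57] [4.4 3.9 3.1 2.9] [ 0.4394 -0.0336  0.0392] 15.675
```

View pics/c6.png

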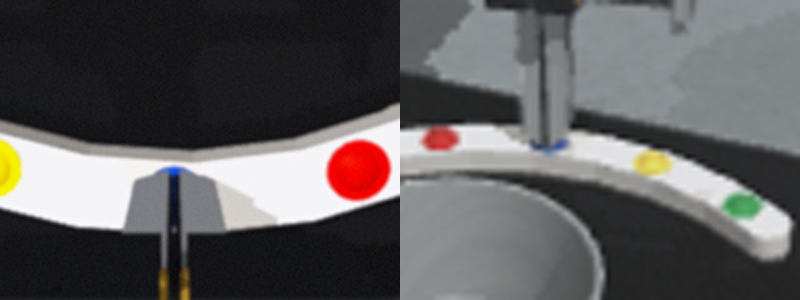

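The fingertips sit on the blue dot in both views, with red ahead on the bar at wrist crop (358,170). Carrying on to red.

Call:
{"op": "step_arm", "data": {
  "motion": [
    [0.111, -0.279, -0.015, 0.016, 0],
    [0.12, -0.275, -0.035, 0.016, 0],
    [0.129, -0.271, -0.03, 0.016, 0],
    [0.137, -0.267, -0.02, 0.016, 0],
    [0.145, -0.262, 0, 0.016, 0],
    [0.154, -0.258, 0, 0.016, 0],
    [0.162, -0.253, 0.02, 0.016, 0],
    [0.17, -0.247, 0.03, 0.016, 0],
    [0.177, -0.242, 0.035, 0.016, 0],
    [0.185, -0.236, 0.015, 0.016, 0]
  ]
}}

```text
clock: 17.02
eef_pos: [0.4683, -0.0843, 0.0386]
orientation: [-0.001, 0.94, 0.341, -0.001]
ft_force: [-1.2, 3.2, 4.3]
grip_width: 0.003
grip_force: 2.0
```

Call:
{"op": "step_arm", "data": {
  "motion": [
    [0, 0, 0, 0, 0],
    [0, 0, 0, 0, 0],
    [0, 0, 0, 0, 0]
  ]
}}

```text
clock: 17.4
eef_pos: [0.4693, -0.0854, 0.0393]
orientation: [0.0, 0.94, 0.34, 0.0]
ft_force: [-1.0, 0.6, 3.4]
grip_width: 0.004
grip_force: 1.6
```

```bash
python3 f.py
python3 - <<'E'
from h import *
s=snap('scene');w=snap('wrist')
a=cv2.resize(w['color'][150:300,190:390,::-1],(800,600),interpolation=cv2.INTER_CUBIC)
b=cv2.resize(s['color'][145:205,220:300,::-1],(800,600),interpolation=cv2.INTER_CUBIC)
cv2.imwrite('pics/c7.png',cv2.resize(np.hstack([a,b]),(800,300),interpolation=cv2.INTER_AREA))
E
```

```text
[-1.25  1.04  3.18] [3.2 3.5 2.5 3.5] [ 0.4693 -0.0854  0.0393] 17.6
```

View pics/c7.png

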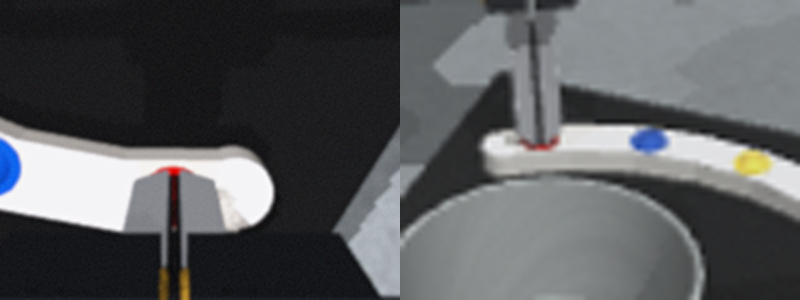

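The fingertips are resting on the red dot in both views at about 3.2 N. Handing in.

```bash
python3 -c "
from bench import manip
print(manip.sign_off())"
```

```text
the job is handed in; nothing more can be done
None
```

I ran the closed fingertips along the bar from green over yellow and blue to red, at about 2–4 N wherever I checked, and handed the job in at about 17.6 s with them still pressing gently (about 3 N) on the red dot.

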